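Set a returned carton in the sizing gauge

TASK

Get the returned small brown carton on the table, in front of the sizing gauge, ready for its length to be read: push it over the table until its long side lies flush along the gauge's back rail and its left end is flush against the fixed end stop, and slide the jaw up until it bears on the carton's other end. Only push, gently, with the fingertips or the outside of the fingers: do not take the carton or the jaw between the fingers, do not lift or tip the carton, and leave the tape measure, the label roll and the rubber stamp where they stand. Leave the gauge closed on the carton, standing by itself.

Things in the scene. Friction and masses are not known exactly. Their poses are not given: they have to be found in the camera images.
- carton: Small taped brown carton on the bare table between stop and jaw. 80 mm along its x, 120 mm along its y, 50 mm high, 0.2 to 0.45 kg; origin at the centre of its underside, z up. Starts less than 30 degrees from its final direction. In place its centre is 40 mm in front of the rail's inner face and 60 mm from the stop's face; its axes are then parallel to the gauge's.
- gauge: Aluminium sizing gauge screwed to the table, no base plate: a straight back rail with a paper scale on top, and an end stop square to its left end. Origin at table level on the rail's inner face (towards the robot). x points away from the robot, square to the rail; y along the rail, left towards the stop. Rail 390 mm long (y -215 to 175 mm), 16 mm thick (x 0 to 16 mm), 40 mm high.
- corner (a point): Inner corner of the gauge at table level, where the rail's inner face meets the stop's face (165 mm from the gauge's origin along its y; axes parallel to the gauge's). From here the fixed end stop reaches 95 mm towards the robot; it is 10 mm thick, 40 mm high.
- jaw (a joint): Opening of the sliding jaw in m: distance from the stop's face to the jaw's inner face. 0 closed, at most 0.32; starts at 0.25 to 0.31, reads 0.120 with the carton in place. Pushed left it closes, against about 1.5 N of friction, and stays where it is left.
- jaw_push (a point): Middle of the jaw paddle's outer (right-hand) face, 55 mm in front of the rail's inner face, 25 mm above the table; axes as the gauge's. Push left here. The paddle is parallel to the stop, 8 mm thick, reaching 97 mm from the rail towards the robot, 3 to 47 mm above the table. To its right a grey saddle (44 mm long, top 51 mm above the table, up to 9 mm in front of the rail) rides on the rail.
- tape_measure: Bystander: yellow tape measure, 67x72x32 mm, left of the gauge; origin at the centre of its underside.
- labels: Bystander: roll of white labels standing on its end, 66 mm across, 58 mm high, left of the gauge; origin at the centre of its underside.
- stamp: Bystander: rubber stamp with a wooden knob, 28x52x72 mm, standing to the right of the gauge; origin at the centre of its underside.
There are look-alikes about, which are no part of the job. Leave any blue look-alike of the carton alone.

How it is judged:
By the outcome, as a careful person would: the job done as asked, in the order asked, and still so for the second after the job is handed in, with the robot touching nothing.
It also fails if it takes over 61 s, if anything falls off the work surface, if the arm or the gripper's body presses on something with over 40 N, if the wrist force passes 120 N, or if a joint passes its speed limit or range.

ROBOT

A 6-joint arm with a two-finger parallel gripper is mounted at the origin on a cart in front of the work surface, level with it; the furniture and walls round the work are solid. World frame = base frame: x ahead of the robot, y to its left, z up, the work surface at z = 0. Lengths are in m, angles in degrees, forces in N, time in s.
With the tool pointing down it reaches from about 0.25 to 0.775 m from the base axis. Payload 4 kg.
Tool frame: the origin (TCP) lies at the very end of the fingers, on their centre line; the grasp point (between the pads) lies 19 mm behind it (pinch_z is the z of the grasp point in the tool frame, in m); z points along the fingers, y is the line along which they close (so a half turn about z gives the same grasp; the last joint's range is limited). The gripper opens to 85 mm and grips with 20 to 120 N. Pads are 22 mm wide; open, the fingers measure 114 mm over their backs; the gripper's body (76 mm by 85 mm) begins 54 mm behind the grasp point. The pads swing forward as they close: fully open they stand 13 mm farther back than shut.
Start: joints at [-81.996, 4.996, 78.535, -0, 96.463, -5.907], TCP at [0.132, -0.534, 0.231] pointing down, gripper open.
Joint ranges: [-177.83, 177.83], [-43.37, 116.18], [15.69, 146.23], [-61.86, 241.86], [9.47, 152.12], [-147.06, 147.06]. Speed limits (degrees/s): [159.86, 159.86, 180, 180, 180, 180].

INTERFACE

Orientations are given as a 3x3 rotation matrix whose columns are the frame's x, y, z axes.
In Python, from plant import * gives the robot as it stands.
- The arm moves only by the tool drive_tool, never from a script. Its argument "increments" is one flat list of numbers, 7 for each row, row after row: the shift along the world's x, y, z in mm, then the turn, a rotation vector about the world's x, y, z in degrees, then the finger opening in mm, from 0 to 85.4. A call has 1 to 20 rows; each row is the pose to reach, as a shift and turn from the pose commanded when the call began; what a row does not reach only later rows make up. A row lasts 1/12 s, in which the tool goes at most 41.7 mm and 7.16 degrees, less where a joint would pass 70% of its speed; a pose out of reach is approached as far as the arm can. A call with a gripper value outside its range is refused whole. The fingers move at their own pace and stop on an object; "grip_force" is the grip in N (left out, the last holds). Time passes only in rows, so rows that repeat a pose let the fingers close. It gives the time, the measured TCP pose, the force, the opening and the grip force at its end, in the units of the state.
- sense(): the state, without advancing time (a new reading comes with each control period).
- grab_frame(name): name is "scene" or "top" or "wrist"; returns a dict with "color" (400x640x3 uint8, red, green, blue), "fovy" (degrees; the focal length in pixels is half the picture's height over the tangent of half this angle, whatever the lens; pixels are square), "cx", "cy" (the principal point, pixels), "T" (4x4, takes a point from camera to world coordinates); the wrist camera has in their place "mount" (4x4, takes a point from camera to tool coordinates, whose origin is the TCP and whose axes are the flange's). Camera axes: x right, y up, looking along -z (the intrinsics and any distortion apply to the point x, -y, -z); pixel columns grow to the right and rows downward; lengths in m; the calibration is good to about 2 mm. A picture is of the moment at which its call begins: read the wrist's pose just before it. There is no depth.
- job_done(): hands the job in; it is judged then, once.
The state is a dict: "clock": time; "joint_positions": joint angles; "qvel": joint speeds; "tau": joint torques, N m; "tcp_pos": TCP position; "ee_rot": TCP orientation; "wrist_force": force on the tool from outside, world axes, zero at the start; "moment": the same for the moment, N m; "grip_width": opening from 0.0 (shut) to 1.0 (fully open); "finger_force": force on a finger pad.
Only numpy, scipy, OpenCV 4.12 (cv2) and the standard library are available. Lean on these libraries where they do the work, as an engineer would, in place of code of your own. Each camera call takes 0.05 s, during which the arm holds its last target. There are 200 camera calls.

## Working session

There is one attempt and no reset: what is moved stays moved. The work goes in short steps, Python scripts to look and compute and a tool call to move; the robot and the scene stay as the last step left them, time stands still between calls to the robot, and variables do not carry over. Pictures are saved under pics/ and viewed, at most 10 in all, crops included, and the job is handed in when it is done.

Besides the shell and the picture viewer there is one more tool, called after "Request:" as name(argument=value, ...) on one line, values as JSON. drive_tool: Moves the arm, as the interface text tells. Its arguments: {"type":"object","properties":{"increments":{"type":"array"},"grip_force":{"type":"number"}},"required":["increments"]}

```bash
mkdir -p pics; ls; cat > h.py <<'E'
from plant import *
import numpy as np, cv2
def save(f,n): cv2.imwrite('pics/'+n+'.png',f['color'][:,:,::-1])
def ray(f,u,v):
    F=f['color'].shape[0]/2/np.tan(np.radians(f['fovy'])/2)
    K=np.array([[F,0,f['cx']],[0,F,f['cy']],[0,0,1]])
    D=np.array(f.get('distortion',f.get('dist',np.zeros(5))),float) 
    p=cv2.undistortPoints(np.array([[[u,v]]],float),K,D)[0,0]
    d=f['T'][:3,:3]@np.array([p[0],-p[1],-1]); return f['T'][:3,3],d
def at(f,u,v,z):
    o,d=ray(f,u,v); return o+d*(z-o[2])/d[2]
E
python3 - <<'E'
from h import *
for n in('scene','top'):
    f=grab_frame(n); save(f,n); print({k:v for k,v in f.items() if k!='color'})
print(sense())
E
```

```text
pics
{'fovy': 45.70518310607419, 'cx': 323.028740656287, 'cy': 202.363506243139, 'T': array([[ 0.79833896,  0.37602076, -0.47038631, -0.15515713],
       [-0.60187585,  0.52416305, -0.60249361, -0.96673603],
       [ 0.02000902,  0.76410829,  0.6447776 ,  1.05655341],
       [ 0.        ,  0.        ,  0.        ,  1.        ]])}
{'fovy': 57.53856931592439, 'cx': 315.5609180879205, 'cy': 195.18141538272872, 'T': array([[-0.11367537,  0.96561585, -0.23380323,  0.3278055 ],
       [-0.99349422, -0.11210655,  0.02003379, -0.0226834 ],
       [-0.00686593,  0.2345595 ,  0.97207752,  0.95024485],
       [ 0.        ,  0.        ,  0.        ,  1.        ]])}
{'clock': 0.1, 'joint_positions': array([-8.19962862e+01,  5.03639921e+00,  7.86178842e+01, -1.23417726e-03,
        9.64620568e+01, -5.90737546e+00]), 'qvel': array([-0.08886303, -0.11144898, -0.22397558,  0.01728223, -0.04437405,
       -0.0757255 ]), 'tau': array([ 2.83235488e-03, -3.53011286e+01, -3.14219069e+01, -1.68443021e-04,
        7.92720937e-03,  3.31752290e-06]), 'tcp_pos': array([ 0.13215242, -0.53342092,  0.23022569]), 'ee_rot': array([[ 9.70670575e-01,  2.40413275e-01, -3.03919180e-04],
       [ 2.40413394e-01, -9.70668517e-01,  2.00776042e-03],
       [ 1.87687479e-04, -2.02194020e-03, -9.99997938e-01]]), 'wrist_force': array([-0.21048671,  0.18321254, -0.12839806]), 'moment': array([ 0.03247819, -0.01246253, -0.02620711]), 'finger_force': 0.0, 'grip_width': 0.9986023410417304}
```

View pics/top.png

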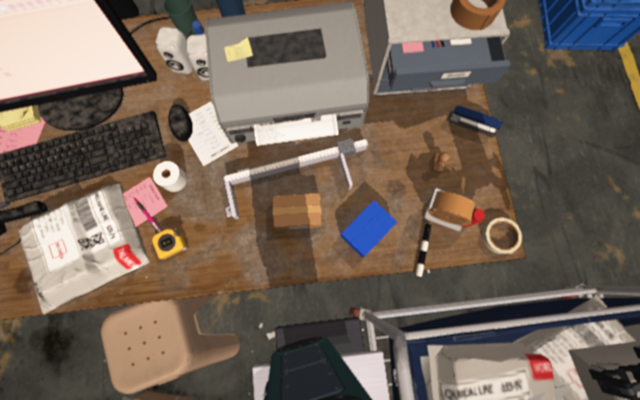

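View pics/scene.png

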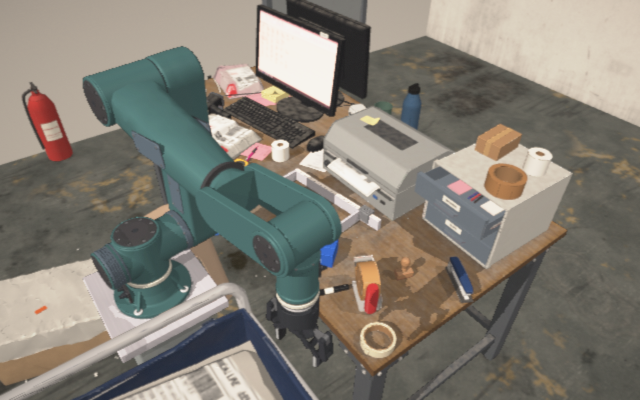

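Top: the gauge's rail runs from (228,178) to (366,146), with the stop at (231,195) and the jaw paddle at (348,168). There are three cartons: brown on the table at (297,210), blue at (369,228), and another brown one on the cabinet at scene (497,142). The first is the only brown carton on the table in front of the gauge, so it is the one meant. I'll confirm it in an enlarged crop.

```bash
python3 - <<'E'
from h import *
im=cv2.imread('pics/top.png')[120:260,210:410]
cv2.imwrite('pics/crop1.png',cv2.resize(im,None,fx=4,fy=4,interpolation=cv2.INTER_CUBIC))
E
```

```text
(no output)
```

View pics/crop1.png

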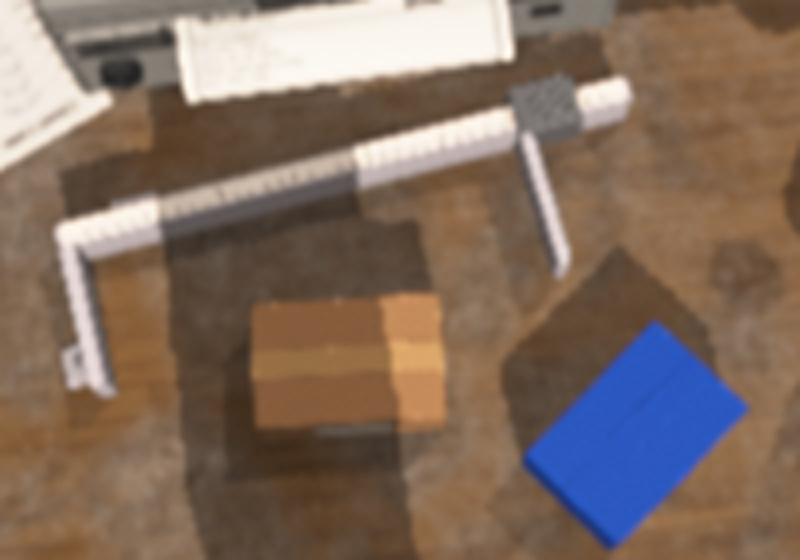

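```bash
python3 - <<'E'
from h import *
f=grab_frame('top')
P={'railBackL':(57,228,.04),'railBackR':(625,77,.04),'railInR':(632,98,.04),'cornerIn':(84,243,.04),'stopTipR':(112,385,.04),'jawtipR':(570,262,.047),'jawrootR':(533,137,.047),'jawtipL':(557,268,.047),
'c1':(252,303,.05),'c2':(440,292,.05),'c3':(445,427,.05),'c4':(257,430,.05),
'b1':(655,322,.05),'b2':(748,408,.05),'b3':(612,547,.05),'b4':(525,460,.05)}
for k,(u,v,z) in P.items(): print(k,np.round(at(f,u/4+210-.4,v/4+120-.4,z)*1000,1))
for k,(u,v,z) in {'stamp':(440,160,.04),'tape':(168,243,.03),'labels':(170,177,.058)}.items(): print(k,np.round(at(f,u,v,z)*1000))
E
```

```text
railBackL [623.8 190.4  40. ]
railBackR [ 684.8 -192.3   40. ]
railInR [ 669.5 -194.7   40. ]
cornerIn [611.6 173.5  40. ]
stopTipR [515.9 161.4  40. ]
jawtipR [ 560.7 -137.5   47. ]
jawrootR [ 647.5 -125.    47. ]
jawtipL [ 557.7 -128.7   47. ]
c1 [556.5  67.4  50. ]
c2 [549.9 -52.2  50. ]
c3 [463.5 -45.2  50. ]
c4 [475.   71.3  50. ]
b1 [ 514.7 -185.1   50. ]
b2 [ 453.7 -234.4   50. ]
b3 [ 378.5 -137.8   50. ]
b4 [437.3 -92.   50. ]
stamp [ 603. -377.   40.]
tape [469. 343.  30.]
labels [633. 323.  58.]
```

The crop shows the plain taped brown carton, with corners at crop (252,303), (440,292), (445,427) and (257,430). The blue look-alike is at lower right. The gauge's yaw is about 9° and the carton's about -4°. I'll move in front of the carton with the fingers spread along the rail, then look with the wrist camera.

Request:
drive_tool(increments=[295, 531, 30, 0, 0, -4.8, 60, 295, 531, 30, 0, 0, -4.8, 60, 295, 531, 30, 0, 0, -4.8, 60, 295, 531, 30, 0, 0, -4.8, 60, 295, 531, 30, 0, 0, -4.8, 60, 295, 531, 30, 0, 0, -4.8, 60, 295, 531, 30, 0, 0, -4.8, 60, 295, 531, 30, 0, 0, -4.8, 60, 295, 531, 30, 0, 0, -4.8, 60, 295, 531, 30, 0, 0, -4.8, 60, 295, 531, 30, 0, 0, -4.8, 60, 295, 531, 30, 0, 0, -4.8, 60, 295, 531, 30, 0, 0, -4.8, 60, 295, 531, 30, 0, 0, -4.8, 60, 295, 531, 30, 0, 0, -4.8, 60, 295, 531, 30, 0, 0, -4.8, 60, 295, 531, 30, 0, 0, -4.8, 60, 295, 531, 30, 0, 0, -4.8, 60])

```text
clock: 1.65
tcp_pos: [0.4268, -0.0033, 0.261]
ee_rot: [[0.987, 0.158, -0.001], [0.158, -0.987, -0.001], [-0.001, 0.0, -1.0]]
wrist_force: [-0.5, 0.2, -0.4]
grip_width: 0.704
finger_force: 0.0
```

```bash
cat >> h.py <<'E'
def wrist():
    s=sense(); f=grab_frame('wrist'); T=np.eye(4); T[:3,:3]=s['ee_rot']; T[:3,3]=s['tcp_pos']; f['T']=T@f['mount']; return f,s
E
python3 - <<'E'
from h import *
f,s=wrist(); save(f,'w1'); np.savez('w1',**f); print({k:v for k,v in f.items() if k!='color'}); print(s['tcp_pos'],s['ee_rot'],s['clock'],s['joint_positions'])
E
```

```text
{'fovy': 66.08786416541099, 'cx': 319.1835335988598, 'cy': 197.63071524643743, 'mount': array([[-4.97527354e-04,  9.62805848e-01,  2.70193728e-01,
         6.90586798e-02],
       [ 9.99999759e-01,  3.48085880e-04,  6.01006225e-04,
         2.03926307e-04],
       [ 4.84601687e-04,  2.70193962e-01, -9.62805789e-01,
        -1.42740459e-01],
       [ 0.00000000e+00,  0.00000000e+00,  0.00000000e+00,
         1.00000000e+00]]), 'T': array([[ 1.57884490e-01,  9.50406659e-01,  2.67954604e-01,
         4.95209026e-01],
       [-9.87457587e-01,  1.51969693e-01,  4.28103468e-02,
         7.57388311e-03],
       [-3.37402647e-05, -2.71352896e-01,  9.62479924e-01,
         4.03622946e-01],
       [ 0.00000000e+00,  0.00000000e+00,  0.00000000e+00,
         1.00000000e+00]])}
[ 0.42683017 -0.00325266  0.26096567] [[ 9.87378191e-01  1.58376318e-01 -1.11759173e-03]
 [ 1.58375684e-01 -9.87378721e-01 -6.35279793e-04]
 [-1.20409957e-03  4.50262058e-04 -9.99999174e-01]] 1.65 [-8.02203854e+00 -1.10881431e+01  9.05342436e+01 -4.57614751e-02
  1.00612223e+02  7.28569070e+01]
```

View pics/w1.png

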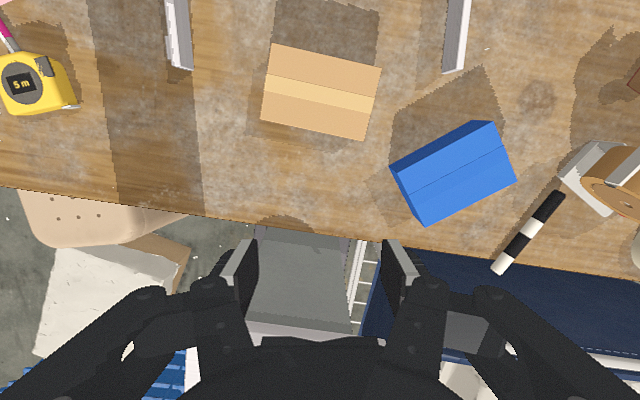

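The wrist view shows the carton's top at (270,43), (382,68), (365,141) and (260,120). The stop tip is at (183,70), the jaw paddle tip at (455,72), and the blue box at (453,173).

```bash
cat >> h.py <<'E'
C0=np.array([.6116,.1735,0]); a=np.radians(9.05)
R=np.array([[np.cos(a),-np.sin(a),0],[np.sin(a),np.cos(a),0],[0,0,1]])
def g(p): return np.round((R.T@(p-C0))*1000,1)
def wp(x,y,z=0): return np.round((C0+R@np.array([x,y,z])/1000)*1000,1)
E
python3 - <<'E'
from h import *
f=dict(np.load('w1.npz'))
for k,(u,v,z) in {'c1':(270,43,.05),'c2':(382,68,.05),'c3':(365,141,.05),'c4':(260,120,.05),'stopR':(193,70,.04),'stopL':(178,66,.04),'stopRt':(186,0,.04),'jawR':(463,72,.047),'jawL':(444,72,.047),'jawLt':(450,0,.047),'blue':(390,165,.05)}.items():
    p=at(f,u,v,z); print(k,np.round(p*1000),g(p))
E
```

```text
c1 [555.  69.  50.] [-72.6 -94.   50. ]
c2 [549. -52.  50.] [ -96.9 -212.6   50. ]
c3 [471. -49.  50.] [-173.9 -197.6   50. ]
c4 [475.  71.  50.] [-150.8  -79.5   50. ]
stopR [516. 151.  40.] [-97.8  -6.7  40. ]
stopL [518. 168.  40.] [-93.7   9.3  40. ]
stopRt [583. 162.  40.] [-30.   -6.9  40. ]
jawR [ 560. -139.   47.] [-100.4 -300.9   47. ]
jawL [ 557. -119.   47.] [-100.5 -280.4   47. ]
jawLt [ 624. -107.   47.] [ -32.  -278.9   47. ]
blue [449. -83.  50.] [-201.4 -227.7   50. ]
```

Request:
drive_tool(increments=[0, 0, -40, 0, 0, 0, 60, 0, 0, -80, 0, 0, 0, 60, 0, 0, -120, 0, 0, 0, 60, 0, 0, -160, 0, 0, 0, 60, 0, 0, -200, 0, 0, 0, 60, 0, 0, -235, 0, 0, 0, 60, 0, 0, -252, 0, 0, 0, 60, 0, 0, -252, 0, 0, 0, 60, 9.9, 1.6, -252, 0, 0, 0, 60, 19.7, 3.1, -252, 0, 0, 0, 60, 25, 4, -252, 0, 0, 0, 60, 30, 4.8, -252, 0, 0, 0, 60, 35, 5.6, -252, 0, 0, 0, 60, 40, 6.4, -252, 0, 0, 0, 60, 45, 7.2, -252, 0, 0, 0, 60, 50, 8, -252, 0, 0, 0, 60, 55, 8.8, -252, 0, 0, 0, 60])

```text
clock: 3.12
tcp_pos: [0.4826, 0.006, 0.0094]
ee_rot: [[0.987, 0.158, -0.0], [0.158, -0.987, -0.0], [-0.0, 0.0, -1.0]]
wrist_force: [-2.8, 0.3, 2.3]
grip_width: 0.705
finger_force: 1.4
```

```bash
python3 - <<'E'
from h import *
f,s=wrist(); save(f,'w2'); print(s['wrist_force'],g(s['tcp_pos']))
f=grab_frame('top'); im=f['color'][120:260,210:410,::-1]; a=cv2.resize(im,(800,560)); 
cv2.imwrite('pics/w2c.png',np.vstack([cv2.resize(cv2.imread('pics/w2.png'),(480,300)),cv2.resize(im,(480,300),interpolation=cv2.INTER_CUBIC)]))
E
```

```text
[-2.781716    0.26757315  2.30696257] [-153.7 -145.1    9.4]
```

View pics/w2c.png

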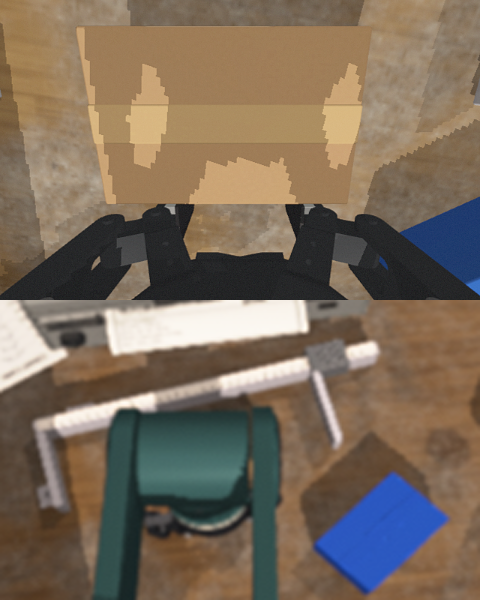

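```bash
python3 - <<'E'
from h import *
f,s=wrist()
for u,v in((145,272),(462,272),(103,35),(495,35)): print(g(at(f,u,v,.05)))
E
```

```text
[-141.4  -80.6   50. ]
[-141.2 -198.    50. ]
[-62. -80.  50.]
[ -61.9 -197.9   50. ]
```

Request:
drive_tool(increments=[5, 0.8, 0, 0, 0, 0, 60, 10, 1.6, 0, 0, 0, 0, 60, 15, 2.4, 0, 0, 0, 0, 60, 20, 3.2, 0, 0, 0, 0, 60, 25, 4, 0, 0, 0, 0, 60, 30, 4.8, 0, 0, 0, 0, 60, 35, 5.6, 0, 0, 0, 0, 60, 40, 6.4, 0, 0, 0, 0, 60, 45, 7.2, 0, 0, 0, 0, 60, 49, 7.8, 0, 0, 0, 0, 60, 52, 8.3, 0, 0, 0, 0, 60, 55, 8.8, 0, 0, 0, 0, 60, 56, 9, 0, 0, 0, 0, 60, 56, 9, 0, 0, 0, 0, 60])

```text
clock: 4.43
tcp_pos: [0.5388, 0.015, 0.0095]
ee_rot: [[0.987, 0.158, 0.001], [0.158, -0.987, -0.0], [0.001, 0.0, -1.0]]
wrist_force: [-0.8, 0.6, -0.1]
grip_width: 0.702
finger_force: 0.0
```

```bash
python3 - <<'E'
from h import *
f,s=wrist(); save(f,'w3'); print(s['wrist_force'],s['clock'],s['tcp_pos']*1000,g(s['tcp_pos']),wp(-48,-232))
E
```

```text
[-0.79000572  0.63153596 -0.06662203] 4.4333 [538.75683752  14.95289702   9.5237769 ] [ -96.9 -145.1    9.5] [600.7 -63.2   0. ]
```

View pics/w3.png

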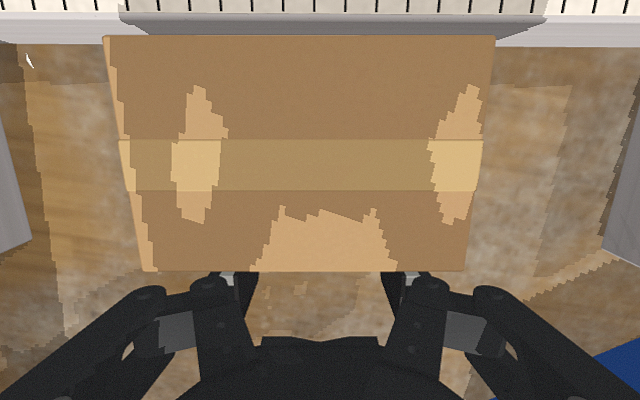

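The carton is square just short of the rail: its back edge is at row 36, its front at row 271, and the rail's foot is at row 44.

```bash
python3 - <<'E'
from h import *
f,s=wrist()
print('rail', [g(at(f,u,v,z)) for u,v,z in((50,44,0),(600,46,0),(60,13,.04),(590,13,.04))])
print('stop foot',[g(at(f,u,v,0)) for u,v in((30,240),)],'top',g(at(f,0,115,.04)))
print('jaw',[g(at(f,u,v,.003)) for u,v in((603,250),)],g(at(f,603,250,.047)),g(at(f,639,100,.003)))
print('carton',[g(at(f,u,v,.05)) for u,v in((103,36),(496,36),(143,271),(468,271))])
E
```

```text
rail [array([  1.4, -23.6,   0. ]), array([   0.7, -272.2,    0. ]), array([  2.9, -60.9,  40. ]), array([   2.9, -233.2,   40. ])]
stop foot [array([-94.2,   9.6,   0. ])] top [-29.2 -32.5  40. ]
jaw [array([ -98.5, -295.5,    3. ])] [ -77.7 -251.3   47. ] [ -22.7 -293.4    3. ]
carton [array([ -6., -80.,  50.]), array([  -6. , -198.5,   50. ]), array([-84.9, -80. ,  50. ]), array([ -84.8, -200.4,   50. ])]
```

Request:
drive_tool(increments=[-20, -3, 0, 0, 0, 0, 40, -20, -3, 40, 0, 0, 0, 40, -20, -3, 80, 0, 0, 7, 40, -20, -10, 110, 0, 0, 14, 40, 0, -40, 110, 0, 0, 21, 40, 30, -60, 110, 0, 0, 28, 40, 62, -81, 110, 0, 0, 35, 40, 62, -81, 110, 0, 0, 42, 40, 62, -81, 110, 0, 0, 49, 40, 62, -81, 110, 0, 0, 56, 40, 62, -81, 110, 0, 0, 63, 40, 62, -81, 110, 0, 0, 70, 40, 62, -81, 110, 0, 0, 77, 40, 62, -81, 110, 0, 0, 84, 40, 62, -81, 110, 0, 0, 90, 40, 62, -81, 110, 0, 0, 90, 40])

```text
clock: 5.87
tcp_pos: [0.6003, -0.0661, 0.1196]
ee_rot: [[-0.16, 0.987, 0.001], [0.987, 0.16, -0.0], [-0.0, 0.001, -1.0]]
wrist_force: [-0.6, -0.0, -0.1]
grip_width: 0.469
finger_force: 0.0
```

```bash
python3 - <<'E'
from h import *
f,s=wrist(); save(f,'w4'); print(s['wrist_force'],s['clock'],g(s['tcp_pos']))
f=grab_frame('top'); im=f['color'][120:260,210:410,::-1]
cv2.imwrite('pics/w4c.png',np.vstack([cv2.resize(cv2.imread('pics/w4.png'),(480,300)),cv2.resize(im,(480,300),interpolation=cv2.INTER_CUBIC)]))
E
```

```text
[-0.55354155 -0.04254071 -0.11243206] 5.8667 [ -48.8 -234.9  119.6]
```

View pics/w4c.png

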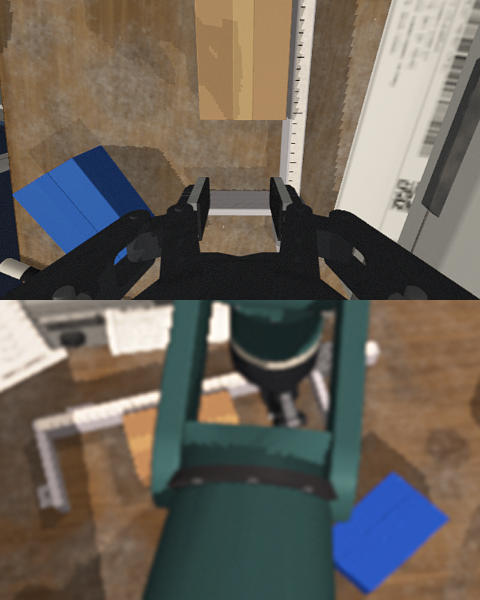

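Request:
drive_tool(increments=[0, 0, -35, 0, 0, 0, 40, 0, 0, -65, 0, 0, 0, 40, 0, 0, -90, 0, 0, 0, 40, 0, 0, -108, 0, 0, 0, 40, 0, 0, -108, 0, 0, 0, 40, -1.6, 9.9, -108, 0, 0, 0, 40, -2.8, 17.8, -108, 0, 0, 0, 40, -3.6, 22.7, -108, 0, 0, 0, 40, -4.4, 27.6, -108, 0, 0, 0, 40, -5.2, 32.6, -108, 0, 0, 0, 40, -6, 37.5, -108, 0, 0, 0, 40, -6.8, 42.5, -108, 0, 0, 0, 40, -7.5, 47.4, -108, 0, 0, 0, 40, -8.3, 52.3, -108, 0, 0, 0, 40, -9.1, 57.3, -108, 0, 0, 0, 40, -9.9, 62.2, -108, 0, 0, 0, 40, -10.7, 67.1, -108, 0, 0, 0, 40, -11.5, 72.1, -108, 0, 0, 0, 40])

```text
clock: 7.47
tcp_pos: [0.5885, 0.0064, 0.0112]
ee_rot: [[-0.158, 0.987, -0.0], [0.987, 0.158, -0.0], [0.0, -0.0, -1.0]]
wrist_force: [0.3, -3.3, 1.2]
grip_width: 0.468
finger_force: 1.3
```

```bash
python3 - <<'E'
from h import *
f,s=wrist(); save(f,'w5'); print(s['wrist_force'],s['clock'],g(s['tcp_pos']))
E
```

```text
[ 0.27741771 -3.33508987  1.16560899] 7.4667 [ -49.1 -161.3   11.2]
```

View pics/w5.png

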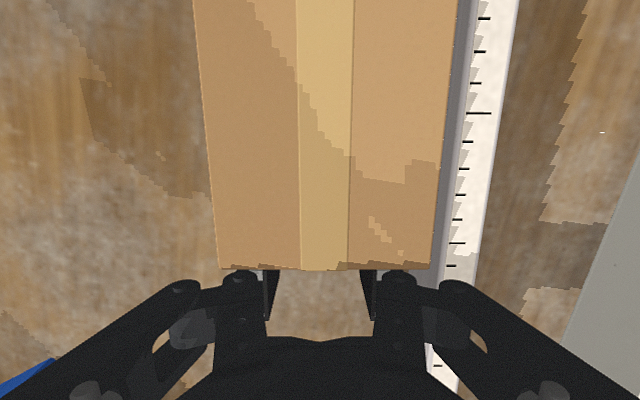

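The carton is sliding square along the rail. Its near end is at row 268 and the push takes about 3 N. Continuing.

Request:
drive_tool(increments=[-0.8, 4.9, 0, 0, 0, 0, 40, -1.6, 9.9, 0, 0, 0, 0, 40, -2.4, 14.8, 0, 0, 0, 0, 40, -3.1, 19.7, 0, 0, 0, 0, 40, -3.6, 22.7, 0, 0, 0, 0, 40, -3.9, 24.7, 0, 0, 0, 0, 40, -4.2, 26.7, 0, 0, 0, 0, 40, -4.6, 28.6, 0, 0, 0, 0, 40])

```text
clock: 8.18
tcp_pos: [0.5839, 0.0349, 0.0111]
ee_rot: [[-0.158, 0.987, -0.0], [0.987, 0.158, 0.0], [0.0, -0.0, -1.0]]
wrist_force: [0.3, -0.8, -0.8]
grip_width: 0.469
finger_force: 0.7
```

Request:
drive_tool(increments=[-0.2, 1, 0, 0, 0, 0, 40, -0.3, 2, 0, 0, 0, 0, 40, -0.5, 3, 0, 0, 0, 0, 40])

```text
clock: 8.43
tcp_pos: [0.5834, 0.0377, 0.0111]
ee_rot: [[-0.158, 0.987, -0.0], [0.987, 0.158, 0.0], [0.0, -0.0, -1.0]]
wrist_force: [-0.1, -0.1, 0.0]
grip_width: 0.472
finger_force: 0.5
```

Request:
drive_tool(increments=[-0.2, 1, 0, 0, 0, 0, 40, -0.3, 2, 0, 0, 0, 0, 40, -0.5, 3, 0, 0, 0, 0, 40])

```text
clock: 8.68
tcp_pos: [0.583, 0.0407, 0.0112]
ee_rot: [[-0.158, 0.987, -0.0], [0.987, 0.158, 0.0], [0.0, -0.0, -1.0]]
wrist_force: [0.3, -1.2, -0.6]
grip_width: 0.467
finger_force: 0.5
```

Request:
drive_tool(increments=[-0.2, 1, 0, 0, 0, 0, 40, -0.3, 2, 0, 0, 0, 0, 40, -0.3, 2, 0, 0, 0, 0, 40])

```text
clock: 8.93
tcp_pos: [0.5828, 0.0429, 0.0113]
ee_rot: [[-0.158, 0.987, -0.0], [0.987, 0.158, 0.0], [0.0, 0.0, -1.0]]
wrist_force: [-1.1, 0.3, -0.2]
grip_width: 0.468
finger_force: 0.2
```

Request:
drive_tool(increments=[-0.2, 1, 0, 0, 0, 0, 40, -0.3, 2, 0, 0, 0, 0, 40, -0.3, 2, 0, 0, 0, 0, 40])

```text
clock: 9.18
tcp_pos: [0.5826, 0.0431, 0.0115]
ee_rot: [[-0.158, 0.987, 0.0], [0.987, 0.158, -0.003], [-0.003, -0.0, -1.0]]
wrist_force: [0.1, -5.5, -0.7]
grip_width: 0.465
finger_force: 2.7
```

```bash
python3 - <<'E'
from h import *
f,s=wrist(); save(f,'w6'); print(s['wrist_force'],s['clock'],g(s['tcp_pos']))
E
```

```text
[ 0.13990598 -5.54117478 -0.66232424] 9.1833 [ -49.2 -124.3   11.5]
```

View pics/w6.png

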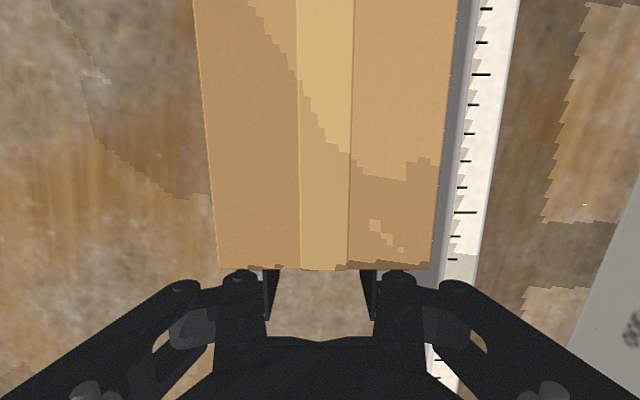

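The carton bears on the stop: the tool stalled at 5.5 N with the carton end at row 268. Next I back off, turn the tool back and seat the carton on the rail from the front.

Request:
drive_tool(increments=[1.2, -7.4, 0, 0, 0, 0, 40, 2.4, -14.8, 0, 0, 0, 0, 40, 2.4, -14.8, 40, 0, 0, 0, 40, 2.4, -14.8, 80, 0, 0, -7, 40, 0, -14, 110, 0, 0, -14, 60, -20, 0, 110, 0, 0, -21, 60, -40, 20, 110, 0, 0, -28, 60, -60, 40, 110, 0, 0, -35, 60, -82, 54, 110, 0, 0, -42, 60, -82, 54, 110, 0, 0, -49, 60, -82, 54, 110, 0, 0, -56, 60, -82, 54, 110, 0, 0, -63, 60, -82, 54, 110, 0, 0, -70, 60, -82, 54, 110, 0, 0, -77, 60, -82, 54, 110, 0, 0, -84, 60, -82, 54, 110, 0, 0, -90, 60, -82, 54, 110, 0, 0, -90, 60])

```text
clock: 10.65
tcp_pos: [0.5007, 0.0986, 0.1215]
ee_rot: [[0.988, 0.157, 0.0], [0.157, -0.988, 0.001], [0.0, -0.001, -1.0]]
wrist_force: [1.2, 0.4, -0.0]
grip_width: 0.704
finger_force: 0.0
```

```bash
python3 - <<'E'
from h import *
f,s=wrist(); save(f,'w7'); np.savez('w7',**f); print(s['wrist_force'],s['clock'],g(s['tcp_pos']))
E
```

```text
[ 1.1593537   0.4466429  -0.02485875] 10.65 [-121.3  -56.5  121.5]
```

View pics/w7.png

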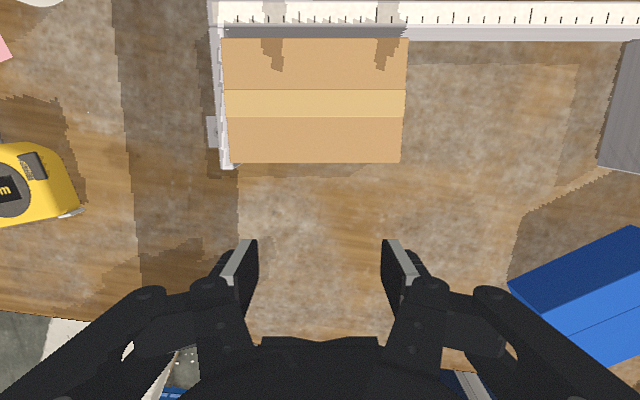

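The carton is at (220–406, 38–163), its left end on the stop (228,100) and a small gap to the rail. Descend and push forward.

Request:
drive_tool(increments=[0, 0, -40, 0, 0, 0, 60, 0, 0, -80, 0, 0, 0, 60, 0, 0, -110, 0, 0, 0, 60, 0, 0, -111, 0, 0, 0, 60, 8, 1.3, -111, 0, 0, 0, 60, 16, 2.5, -111, 0, 0, 0, 60, 20, 3.1, -111, 0, 0, 0, 60, 23, 3.6, -111, 0, 0, 0, 60, 25, 4, -111, 0, 0, 0, 60, 27, 4.3, -111, 0, 0, 0, 60])

```text
clock: 11.53
tcp_pos: [0.5281, 0.103, 0.0117]
ee_rot: [[0.987, 0.159, 0.001], [0.159, -0.987, -0.0], [0.001, 0.0, -1.0]]
wrist_force: [-2.7, -0.9, 1.9]
grip_width: 0.702
finger_force: 1.5
```

Request:
drive_tool(increments=[1, 0.2, 0, 0, 0, 0, 60, 2, 0.3, 0, 0, 0, 0, 60, 2, 0.3, 0, 0, 0, 0, 60])

```text
clock: 11.78
tcp_pos: [0.5297, 0.1033, 0.0105]
ee_rot: [[0.987, 0.158, 0.0], [0.158, -0.987, 0.0], [0.0, -0.0, -1.0]]
wrist_force: [-1.6, -0.1, 1.3]
grip_width: 0.703
finger_force: 0.9
```

Request:
drive_tool(increments=[1, 0.2, 0, 0, 0, 0, 60, 1.5, 0.3, 0, 0, 0, 0, 60, 1.5, 0.3, 0, 0, 0, 0, 60])

```text
clock: 12.03
tcp_pos: [0.5308, 0.1035, 0.0103]
ee_rot: [[0.987, 0.158, -0.0], [0.158, -0.987, -0.0], [-0.0, 0.0, -1.0]]
wrist_force: [-3.5, -0.1, 3.6]
grip_width: 0.705
finger_force: 1.5
```

Request:
drive_tool(increments=[1, 0.2, 0, 0, 0, 0, 60, 1.5, 0.3, 0, 0, 0, 0, 60, 1.5, 0.3, 0, 0, 0, 0, 60])

```text
clock: 12.28
tcp_pos: [0.5307, 0.1035, 0.0102]
ee_rot: [[0.987, 0.158, -0.004], [0.158, -0.987, -0.001], [-0.005, 0.0, -1.0]]
wrist_force: [-7.6, -1.0, 5.7]
grip_width: 0.703
finger_force: 4.1
```

Request:
drive_tool(increments=[1, 0.2, 0, 0, 0, 0, 60, 1, 0.2, 0, 0, 0, 0, 60])

```text
clock: 12.45
tcp_pos: [0.5307, 0.1036, 0.0103]
ee_rot: [[0.987, 0.158, -0.007], [0.158, -0.987, -0.001], [-0.007, 0.0, -1.0]]
wrist_force: [-10.3, -1.7, 8.0]
grip_width: 0.703
finger_force: 5.6
```

Request:
drive_tool(increments=[1, 0.2, 0, 0, 0, 0, 60, 1, 0.2, 0, 0, 0, 0, 60])

```text
clock: 12.62
tcp_pos: [0.5307, 0.1036, 0.0103]
ee_rot: [[0.987, 0.158, -0.009], [0.158, -0.987, -0.002], [-0.009, 0.0, -1.0]]
wrist_force: [-13.8, -2.2, 10.6]
grip_width: 0.704
finger_force: 7.2
```

The carton is seated on the rail: the tool stopped moving while the force rose to 14 N. Now the jaw: back off, rise, and go round to its right with the fingers shut.

Request:
drive_tool(increments=[-12, -2, 0, 0, 0, 0, 60, -25, -4, 0, 0, 0, 0, 60, -25, -4, 40, 0, 0, 0, 40, -25, -4, 80, 0, 0, 0, 0, -15, -40, 110, 0, 0, 7, 0, 0, -75, 110, 0, 0, 14, 0, 15, -105, 110, 0, 0, 21, 0, 30, -140, 110, 0, 0, 28, 0, 45, -175, 110, 0, 0, 35, 0, 60, -210, 110, 0, 0, 42, 0, 70, -245, 110, 0, 0, 49, 0, 77, -269, 110, 0, 0, 56, 0, 77, -269, 110, 0, 0, 63, 0, 77, -269, 110, 0, 0, 70, 0, 77, -269, 110, 0, 0, 77, 0, 77, -269, 110, 0, 0, 84, 0, 77, -269, 110, 0, 0, 90, 0, 77, -269, 110, 0, 0, 90, 0])

```text
clock: 14.12
tcp_pos: [0.6122, -0.1651, 0.1201]
ee_rot: [[-0.16, 0.987, 0.002], [0.987, 0.16, -0.0], [-0.001, 0.001, -1.0]]
wrist_force: [-0.1, 0.6, 0.4]
grip_width: -0.006
finger_force: 0.0
```

```bash
python3 - <<'E'
from h import *
f,s=wrist(); save(f,'w8'); np.savez('w8',**f); print(s['wrist_force'],s['clock'],g(s['tcp_pos']),s['joint_positions'])
E
```

```text
[-0.06016331  0.58540199  0.36196356] 14.1167 [ -52.6 -334.5  120.1] [-2.02184214e+01  1.80709957e+01  7.58421964e+01  1.00880767e-02
  8.59946139e+01 -2.94127892e+01]
```

View pics/w8.png

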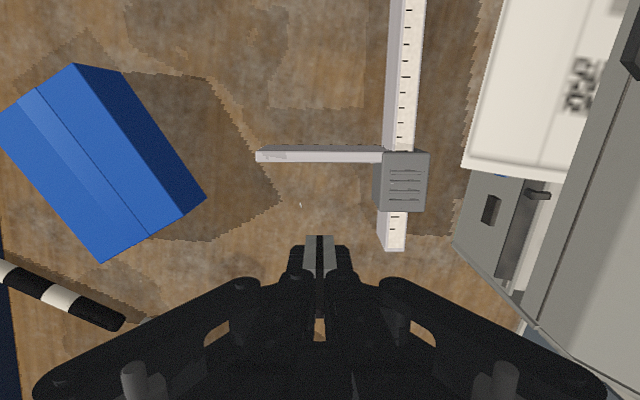

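I've now viewed 11 pictures, one over the limit of 10, so I'll view no more and use numbers only. In this view the paddle's outer edge is at row ~161, cols 255–383, and the shut fingers are at (318,240).

```bash
python3 - <<'E'
from h import *
f=dict(np.load('w8.npz'))
for u,v in((258,162),(375,161),(258,151)): print(g(at(f,u,v,.047)), g(at(f,u,v,.003)))
E
```

```text
[ -95.2 -300.7   47. ] [-103.9 -307.7    3. ]
[ -12.7 -299.8   47. ] [  -4.5 -306.7    3. ]
[ -94.8 -292.9   47. ] [-103.4 -298.4    3. ]
```

Request:
drive_tool(increments=[0, 0, -35, 0, 0, 0, 0, 0, 0, -70, 0, 0, 0, 0, 0, 0, -98, 0, 0, 0, 0, 0, 0, -105, 0, 0, 0, 0, -1.6, 10, -105, 0, 0, 0, 0, -2.8, 18, -105, 0, 0, 0, 0, -3.6, 23, -105, 0, 0, 0, 0, -4.5, 28, -105, 0, 0, 0, 0, -5.3, 33, -105, 0, 0, 0, 0, -6.1, 38, -105, 0, 0, 0, 0, -7, 44, -105, 0, 0, 0, 0, -8, 50, -105, 0, 0, 0, 0, -9, 56, -105, 0, 0, 0, 0, -9.9, 62, -105, 0, 0, 0, 0, -10.8, 68, -105, 0, 0, 0, 0, -11.8, 74, -105, 0, 0, 0, 0, -12.7, 80, -105, 0, 0, 0, 0])

```text
clock: 15.58
tcp_pos: [0.5986, -0.0842, 0.0152]
ee_rot: [[-0.158, 0.987, -0.0], [0.987, 0.158, 0.0], [0.0, -0.0, -1.0]]
wrist_force: [1.7, -1.7, 0.1]
grip_width: -0.004
finger_force: 0.9
```

Request:
drive_tool(increments=[-1, 6, 0, 0, 0, 0, 0, -1.9, 12, 0, 0, 0, 0, 0, -2.9, 18, 0, 0, 0, 0, 0, -3.8, 24, 0, 0, 0, 0, 0, -4.8, 30, 0, 0, 0, 0, 0, -5.7, 36, 0, 0, 0, 0, 0, -6.7, 42, 0, 0, 0, 0, 0, -7.6, 48, 0, 0, 0, 0, 0, -8.6, 54, 0, 0, 0, 0, 0, -9.5, 60, 0, 0, 0, 0, 0, -10.5, 66, 0, 0, 0, 0, 0, -11.5, 72, 0, 0, 0, 0, 0, -12.4, 78, 0, 0, 0, 0, 0, -13.4, 84, 0, 0, 0, 0, 0, -14.3, 90, 0, 0, 0, 0, 0, -15.3, 96, 0, 0, 0, 0, 0, -16.2, 102, 0, 0, 0, 0, 0, -16.9, 106, 0, 0, 0, 0, 0])

```text
clock: 17.08
tcp_pos: [0.5817, 0.0221, 0.0153]
ee_rot: [[-0.159, 0.987, -0.0], [0.987, 0.159, 0.0], [0.0, -0.0, -1.0]]
wrist_force: [0.6, -1.0, 0.8]
grip_width: -0.003
finger_force: 0.8
```

```bash
python3 - <<'E'
from h import *
s=sense(); print(s['wrist_force'],s['clock'],g(s['tcp_pos']))
E
```

```text
[ 0.62366642 -1.01713206  0.75340087] 17.0833 [ -53.3 -144.9   15.3]
```

Expected contact is near TCP y -132, about 12 mm further on. Creeping up.

Request:
drive_tool(increments=[-0.5, 3, 0, 0, 0, 0, 0, -0.9, 6, 0, 0, 0, 0, 0, -1.3, 8, 0, 0, 0, 0, 0, -1.6, 10, 0, 0, 0, 0, 0])

```text
clock: 17.42
tcp_pos: [0.5803, 0.0313, 0.0153]
ee_rot: [[-0.158, 0.987, -0.0], [0.987, 0.158, -0.0], [-0.0, -0.0, -1.0]]
wrist_force: [1.0, -1.9, 1.3]
grip_width: -0.002
finger_force: 0.8
```

Request:
drive_tool(increments=[-0.2, 1, 0, 0, 0, 0, 0, -0.3, 2, 0, 0, 0, 0, 0, -0.3, 2, 0, 0, 0, 0, 0])

```text
clock: 17.67
tcp_pos: [0.5799, 0.0334, 0.0153]
ee_rot: [[-0.158, 0.987, -0.0], [0.987, 0.158, 0.0], [0.0, -0.0, -1.0]]
wrist_force: [2.1, -1.4, 0.1]
grip_width: -0.001
finger_force: 0.4
```

Request:
drive_tool(increments=[-0.2, 1, 0, 0, 0, 0, 0, -0.3, 2, 0, 0, 0, 0, 0, -0.3, 2, 0, 0, 0, 0, 0])

```text
clock: 17.92
tcp_pos: [0.5797, 0.0345, 0.0153]
ee_rot: [[-0.158, 0.987, -0.0], [0.987, 0.158, -0.001], [-0.001, -0.0, -1.0]]
wrist_force: [1.0, -3.5, -0.8]
grip_width: 0.003
finger_force: 2.0
```

Request:
drive_tool(increments=[-0.2, 1, 0, 0, 0, 0, 0, -0.3, 2, 0, 0, 0, 0, 0, -0.3, 2, 0, 0, 0, 0, 0])

```text
clock: 18.17
tcp_pos: [0.5797, 0.0345, 0.0154]
ee_rot: [[-0.158, 0.987, 0.0], [0.987, 0.158, -0.005], [-0.005, -0.0, -1.0]]
wrist_force: [2.8, -8.5, -0.2]
grip_width: 0.001
finger_force: 4.6
```

Request:
drive_tool(increments=[-0.2, 1, 0, 0, 0, 0, 0, -0.2, 1, 0, 0, 0, 0, 0])

```text
clock: 18.33
tcp_pos: [0.5797, 0.0345, 0.0154]
ee_rot: [[-0.158, 0.987, 0.001], [0.987, 0.158, -0.007], [-0.007, -0.0, -1.0]]
wrist_force: [1.5, -10.1, -1.0]
grip_width: -0.002
finger_force: 5.8
```

Request:
drive_tool(increments=[-0.2, 1, 0, 0, 0, 0, 0, -0.2, 1, 0, 0, 0, 0, 0])

```text
clock: 18.5
tcp_pos: [0.5796, 0.0345, 0.0154]
ee_rot: [[-0.157, 0.988, 0.001], [0.987, 0.157, -0.008], [-0.009, -0.0, -1.0]]
wrist_force: [1.7, -13.5, -1.5]
grip_width: 0.002
finger_force: 7.0
```

The jaw stopped firmly at 13.5 N. The TCP is 8.7 mm short of where it stood when pushing the carton end directly, which matches the 8 mm paddle. Retreat to the earlier viewpoint and check numerically.

Request:
drive_tool(increments=[1.5, -10, 0, 0, 0, 0, 0, 3.5, -22, 0, 0, 0, 0, 0, 3.5, -22, 40, 0, 0, 0, 0, 3.5, -22, 80, 0, 0, -7, 0, 0, -14, 110, 0, 0, -14, 0, -20, 5, 110, 0, 0, -21, 0, -40, 25, 110, 0, 0, -28, 0, -60, 45, 110, 0, 0, -35, 0, -78, 58, 106, 0, 0, -42, 0, -78, 58, 106, 0, 0, -49, 0, -78, 58, 106, 0, 0, -56, 0, -78, 58, 106, 0, 0, -63, 0, -78, 58, 106, 0, 0, -70, 0, -78, 58, 106, 0, 0, -77, 0, -78, 58, 106, 0, 0, -84, 0, -78, 58, 106, 0, 0, -90, 0, -78, 58, 106, 0, 0, -90, 0, -78, 58, 106, 0, 0, -90, 0])

```text
clock: 20.0
tcp_pos: [0.5008, 0.0974, 0.1212]
ee_rot: [[0.987, 0.161, -0.001], [0.161, -0.987, 0.001], [-0.001, -0.001, -1.0]]
wrist_force: [0.3, 0.4, -0.5]
grip_width: 0.001
finger_force: 0.0
```

```bash
python3 - <<'E'
from h import *
f,s=wrist(); save(f,'w9'); print(s['clock'],s['wrist_force'],g(s['tcp_pos']))
def corners(f,nm):
    h=cv2.cvtColor(f['color'],cv2.COLOR_RGB2HSV)
    m=cv2.inRange(h,(8,80,150),(25,180,255)); m=cv2.morphologyEx(m,cv2.MORPH_OPEN,np.ones((5,5)));m=cv2.morphologyEx(m,cv2.MORPH_CLOSE,np.ones((15,15)))
    cs=[c for c in cv2.findContours(m,0,1)[0] if cv2.pointPolygonTest(c,(312,100),False)>0]
    b=cv2.boxPoints(cv2.minAreaRect(cs[0])); print(nm,[(np.round(p),g(at(f,*map(float,p),.05))) for p in b])
corners(dict(np.load('w7.npz')),'before'); corners(f,'after')
im=f['color'].astype(int)
print('col300 rows20-46',[tuple(im[r,300]) for r in range(24,46,2)])
print('row100 cols',[(c,tuple(im[100,c])) for c in list(range(212,232,2))+list(range(394,424,2))])
E
```

```text
20.0 [ 0.32798938  0.35656855 -0.50772818] [-121.4  -57.8  121.2]
before [(array([180.,  55.], dtype=float32), array([-17.5,  32.5,  50. ])), (array([501., -79.], dtype=float32), array([  53.5, -161.7,   50. ])), (array([627., 222.], dtype=float32), array([-131.1, -283.8,   50. ])), (array([306., 356.], dtype=float32), array([-251.4,  -45.2,   50. ]))]
after [(array([216., 284.], dtype=float32), array([-183.1,   22.9,   50. ])), (array([218.,  23.], dtype=float32), array([ 0.6,  5.7, 50. ])), (array([640.,  26.], dtype=float32), array([  -0.3, -257.2,   50. ])), (array([638., 287.], dtype=float32), array([-184.3, -308.3,   50. ]))]
col300 rows20-46 [(np.int64(205), np.int64(164), np.int64(118)), (np.int64(213), np.int64(173), np.int64(127)), (np.int64(214), np.int64(174), np.int64(128)), (np.int64(214), np.int64(174), np.int64(128)), (np.int64(214), np.int64(175), np.int64(127)), (np.int64(215), np.int64(176), np.int64(130)), (np.int64(215), np.int64(176), np.int64(127)), (np.int64(214), np.int64(176), np.int64(128)), (np.int64(214), np.int64(175), np.int64(126)), (np.int64(216), np.
[... 735 characters left out ...]
398, (np.int64(230), np.int64(196), np.int64(141))), (400, (np.int64(230), np.int64(198), np.int64(144))), (402, (np.int64(230), np.int64(194), np.int64(136))), (404, (np.int64(222), np.int64(217), np.int64(214))), (406, (np.int64(238), np.int64(233), np.int64(230))), (408, (np.int64(238), np.int64(231), np.int64(230))), (410, (np.int64(236), np.int64(230), np.int64(227))), (412, (np.int64(237), np.int64(232), np.int64(230))), (414, (np.int64(177), np.int64(159), np.int64(140))), (416, (np.int64(170), np.int64(151), np.int64(128))), (418, (np.int64(175), np.int64(156), np.int64(132))), (420, (np.int64(179), np.int64(164), np.int64(142))), (422, (np.int64(177), np.int64(161), np.int64(141)))]
```

```bash
python3 - <<'E'
from h import *
im=cv2.imread('pics/w9.png').astype(int)
for c in (235,270,300,340,390):
    r=[r for r in range(10,60) if im[r,c,2]-im[r,c,0]>50][0]; print(c,r,im[r-6:r,c].tolist())
for r in (40,100,140):
    cs=[c for c in range(200,440) if im[r,c,2]-im[r,c,0]>50]; run=[c for c in cs if 214<c<412]; print(r,run[0],run[-1])
E
```

```text
235 23 [[187, 200, 211], [184, 198, 210], [179, 195, 204], [180, 193, 204], [198, 210, 219], [155, 162, 170]]
270 23 [[203, 216, 226], [200, 213, 223], [197, 210, 222], [196, 209, 220], [201, 214, 223], [191, 196, 202]]
300 24 [[197, 210, 221], [195, 209, 219], [192, 207, 216], [193, 209, 218], [205, 215, 222], [133, 154, 176]]
340 24 [[194, 206, 216], [190, 205, 214], [190, 203, 212], [191, 205, 214], [202, 213, 219], [137, 162, 183]]
390 24 [[102, 111, 115], [66, 68, 74], [59, 64, 67], [66, 69, 70], [116, 124, 130], [172, 183, 193]]
40 219 407
100 223 403
140 227 399
```

The back edge meets the white rail top directly at rows 23–24 all along, with no gap. Both ends touch the stop and jaw. Handing in.

```bash
python3 -c "
from plant import *
print(job_done())"
```

```text
the job is handed in; nothing more can be done
None
```

The job is handed in at about 20 s: the carton is flush along the rail and against the stop, the jaw is closed on its other end, and the robot is clear; no verdict came back, and I viewed 11 pictures, one over the limit of 10.

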